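# Set the comparator gauge on a headset yoke

## Robot

A 6-joint arm with a two-finger parallel gripper is mounted at the origin on the work surface. World frame = base frame: x ahead of the robot, y to its left, z up, the work surface at z = 0. Lengths are in m, angles in degrees, forces in N, time in s.
With the tool pointing down it reaches from about 0.425 to 1.125 m from the base axis. Payload 14.9 kg.
Tool frame: the origin (TCP) lies between the finger pads; the fingertips stand 14 mm ahead of it and the grasp point (between the pads) lies 5 mm behind it; z points along the fingers, y is the line along which they close (so a half turn about z gives the same grasp; the last joint's range is limited). The gripper opens to 91 mm and grips with 3 to 60 N. Pads are 32 mm wide; open, the fingers measure 118 mm over their backs; the gripper's body (76 mm by 178 mm) begins 60 mm behind the grasp point.
Start: joints at [65.816, 21.709, 99.362, -0, 58.929, -1.908], TCP at [0.265, 0.648, 0.228] pointing down, gripper open.
Joint ranges: [-158.91, 158.91], [-42.39, 125.64], [0.06, 152.35], [-60.88, 240.88], [17.5, 164.5], [-176.32, 176.32]. Speed limits (degrees/s): [108.29, 108.29, 136.94, 180, 180, 180].

## Interface

Orientations are given as [roll, pitch, yaw] about the fixed x, y, z axes, in that order (R = Rz(yaw) Ry(pitch) Rx(roll)).
In Python, from cell import arm gives the robot as it stands.
- The arm moves only by the tool send_rows, never from a script. Its argument "plan" is text: rows parted by semicolons, each of 7 numbers parted by spaces: the finger opening in m, from 0 to 0.0912, then the shift along the tool's x, y, z in m, then the turn, a rotation vector about the tool's x, y, z in units of 10 degrees (1.0 is 10 degrees). In form: grip tx ty tz wx wy wz; .... A call has 1 to 5 rows; each row shifts and turns the commanded pose from where the row before left it, along the tool's axes as they then stand; what a row does not reach is not made up. A row lasts 1/8 s, in which the tool goes at most 62.5 mm and 10.7 degrees, less where a joint would pass 70% of its speed; a pose out of reach is approached as far as the arm can. A call with a gripper value outside its range is refused whole. The fingers move at their own pace and stop on an object; "force" is the grip in N (left out, the last holds). Time passes only in rows, so rows that do not move let the fingers close. It gives the time, the measured TCP pose, the force, the opening and the grip force at its end, in the units of the state.
- arm.get_state(): the state, without advancing time (a new reading comes with each control period).
- arm.read_camera(name): name is "scene" or "top" or "wrist"; returns a dict with "img" (480x640x3 uint8, blue, green, red), "camera_matrix" (3x3 intrinsics, pixels), "R" (3x3) and "t" (3): a world point X has camera coordinates R X + t. Camera axes: x right, y down, z forward; pixel columns grow to the right and rows downward; lengths in m; the calibration is good to about 2 mm. A picture is of the moment at which its call begins. There is no depth.
- arm.sign_off(): hands the job in; it is judged then, once.
The state is a dict: "clock": time; "q": joint angles; "dq": joint speeds; "joint_efforts": joint torques, N m; "tool_pos": TCP position; "ee_rot": TCP orientation; "wrist_force": force on the tool from outside, world axes, zero at the start; "wrist_torque": the same for the moment, N m; "gripper_width": finger opening in m; "finger_force": force on a finger pad.
Only numpy, scipy, OpenCV 4.12 (cv2) and the standard library are available. Lean on these libraries where they do the work, as an engineer would, in place of code of your own. Each camera call takes 0.05 s, during which the arm holds its last target. There are 200 camera calls.

## Task

Set the bench height gauge to the brass headset yoke that lies under its foot, so that returned yokes can be checked against it: turn the black bar knob anticlockwise until the quill is quite free, lower the quill gently until the sprung foot rests on the yoke's hub and is pressed back about 4 mm into its sleeve, and while holding it there turn the knob clockwise until it is clamped fully home, then let go. Do not drive the foot to the end of its travel, and leave the yoke and the other things on the counter where they lie.

Things in the scene. Friction and masses are not known exactly. Their poses are not given: they have to be found in the camera images.
- gauge_plate (a point): top of the gauge's grey base plate (200 x 215 mm, 15 mm thick, fixed) on the vertical axis of foot, quill and knob; z up, +x to its 30 mm column (88 mm off the axis, top 141 mm above the counter). A bracket runs from the column to a bush, 40 mm across, top 135 mm above the counter, in which the quill slides. Only quill and knob stand higher than that
- knob_grip (a point): grip point of the clamp knob, on its axis 12 mm below its top. A black bar 60 mm long (this point's x), 16 mm thick (y), 32 mm high (z up), white index line on top at +x, on an 18 mm neck; on top of the quill and moving with it. Pinched across the 16 mm from above it serves both to turn and to push the quill
- clamp_knob (a joint): knob angle, rad: 0 = clamped fully home (bar in line with the bracket, index line to the column), grows anticlockwise seen from above, stop at 1.25. Quill quite free above 1.1, held firmly (slips at about 20 N or more) below 0.3. Turning takes up to 0.25 N m; the knob stays where it is left
- quill (a joint): how far the quill (22 mm steel tube) is lowered, m: 0 = top, grows downwards, at most 0.050. Its weight is balanced: free, it stays where it is left by a friction of about 2.5 N (0.4 N more or less along the travel), but the pressed foot pushes it back up unless it is clamped or held
- plunger (a joint): how far the sprung foot is pressed up into the sleeve under the quill, m: 0 = fully out, stop at 0.012. It gives way at 4 to 5 N and takes 1 N more per mm. A black band on its stem lies 2 to 6 mm below the sleeve when the foot is out: the sleeve's edge is within the band when pressed in 2 to 6 mm
- foot (a point): centre of the underside of the foot, a steel disc 20 mm across on an 11 mm stem; with the quill at 0 and the foot out it is 62 mm above the base plate; z up
- yoke_low: bowed brass headset yoke, the flattest of three of one pattern: a Y standing on its ends, 130 x 92 mm, 0.15 to 0.3 kg. Flat hub 32 mm across, arched up; two stubs reach 84 mm, 29 deg either side of -x; stem reaches 48 mm to +x. Origin under the hub's centre, at its feet; z up. Hub height, 20 to 50 mm, is not given. Any one of the three is under the foot; the others lie on the cork mat
- yoke_mid: bowed brass headset yoke, the middle of three of one pattern: a Y standing on its ends, 130 x 92 mm, 0.15 to 0.3 kg. Flat hub 32 mm across, arched up; two stubs reach 84 mm, 29 deg either side of -x; stem reaches 48 mm to +x. Origin under the hub's centre, at its feet; z up. Hub height, 20 to 50 mm, is not given. Any one of the three is under the foot; the others lie on the cork mat
- yoke_high: bowed brass headset yoke, the most bowed of three of one pattern: a Y standing on its ends, 130 x 92 mm, 0.15 to 0.3 kg. Flat hub 32 mm across, arched up; two stubs reach 84 mm, 29 deg either side of -x; stem reaches 48 mm to +x. Origin under the hub's centre, at its feet; z up. Hub height, 20 to 50 mm, is not given. Any one of the three is under the foot; the others lie on the cork mat
- canister_a: clear acrylic wipe canister with snap lid, 90 mm across, 137 mm high, standing; bystander; origin under its centre
- canister_b: the second canister, the same
- speculum_box: blue plastic speculum box, 84 x 129 mm, 70 mm high; bystander; origin under its centre
- reflex_hammer: reflex hammer lying flat, 205 mm long along its x axis, rubber head at the +x end; bystander; origin under the middle of its shaft
- card_holder: white enamelled card holder, 120 x 80 mm, up to 18 mm high; bystander; origin under its centre
There are look-alikes about, which are no part of the job. Leave any green or turquoise look-alike of the yoke_low alone.

How it is judged (in metres and radians):
On the way, in this order (a step that is already met when the one before it is completed fails the run):
1. the knob is turned anticlockwise until the quill is free (past 1.05 rad) (value of joint clamp_knob above 1.05 rad), for 0.1 s.
2. with the clamp still free the foot is lowered onto the yoke and pressed in at least 1.5 mm (value of joint plunger above 0.0015 m and value of joint clamp_knob above 0.8 rad), for 0.1 s.
At the end, for the whole second after the job is handed in: the foot rests on the hub of the yoke (within 16 mm of its centre), pressed in 2 to 6 mm, the knob is clamped home (below 0.3 rad) and the quill is at rest (value of joint plunger between 0.002 and 0.006 m and value of joint clamp_knob below 0.3 rad and velocity of joint quill between -0.002 and 0.002 m/s and (horizontal distance between foot and yoke_low below 0.016 m or horizontal distance between foot and yoke_mid below 0.016 m or horizontal distance between foot and yoke_high below 0.016 m)); the robot touches nothing.
It fails at once if the foot is driven to the end of its travel (pressed in more than 11 mm) (value of joint plunger above 0.011 m).
It fails at once if the quill is slammed down (faster than 0.2 m/s) (velocity of joint quill above 0.2 m/s).
It fails at once if a yoke is shifted more than 10 mm (distance of any of yoke_low, yoke_mid, yoke_high from where it was at the start of the episode above 0.01 m).
It fails at once if another thing on the counter is shifted more than 20 mm (distance of any of canister_a, canister_b, speculum_box, reflex_hammer, card_holder from where it was at the start of the episode above 0.02 m).
It also fails if it takes over 45 s, if anything falls off the work surface, if the arm or the gripper's body presses on something with over 40 N, if the wrist force passes 120 N, or if a joint passes its speed limit or range.

## Working session

There is one attempt and no reset: what is moved stays moved. The work goes in short steps, Python scripts to look and compute and a tool call to move; the robot and the scene stay as the last step left them, time stands still between calls to the robot, and variables do not carry over. Pictures are saved under pics/ and viewed, at most 10 in all, crops included, and the job is handed in when it is done.

Besides the shell and the picture viewer there is one more tool, called after ">>>" by a JSON object that holds its "api" and its "payload". send_rows: Moves the arm, as the interface text tells. Its arguments: {"type":"object","properties":{"plan":{"type":"string"},"force":{"type":"number"}},"required":["plan"]}

```bash
mkdir -p pics
cat > h.py <<'E'
from cell import arm
import numpy as np, cv2
def tri(a,b):
    # a,b: (cam dict, (u,v))
    A=[];B=[]
    for c,(u,v) in (a,b):
        P=np.array(c["camera_matrix"])@np.c_[c["R"],np.array(c["t"])]
        for p,r in ((u,0),(v,1)):
            row=P[r]-p*P[2];A.append(row[:3]);B.append(-row[3])
    s=np.linalg.lstsq(np.array(A),np.array(B),rcond=None)
    return s[0],s[1]
def proj(c,X):
    x=np.array(c["camera_matrix"])@(np.array(c["R"])@X+np.array(c["t"]));return x[:2]/x[2]
E
python3 - <<'E'
from h import *
import pickle
cs={n:arm.read_camera(n) for n in("scene","top","wrist")}
pickle.dump(cs,open("c0.pkl","wb"))
for n in("scene","top"): cv2.imwrite(f"pics/{n}0.png",cs[n]["img"])
for n in cs: print(n,-np.array(cs[n]["R"]).T@cs[n]["t"],np.array(cs[n]["camera_matrix"])[0,0])
s=arm.get_state();print(s["tool_pos"],s["ee_rot"],s["wrist_force"],s["clock"])
E
```

```text
scene [1.2165518 0.4465507 1.5761638] 537.2764723917188
top [ 0.383244   -0.00351864  1.63658955] 599.5381547095054
wrist [0.1897759  0.67791792 0.38445527] 363.2464753780269
[0.26524527 0.64748136 0.22742218] [-1.79948953e+02 -1.17757647e-03  1.57722997e+02] [ 0.76617606 -1.37011677  0.16845784] 0.15
```

View pics/scene0.png

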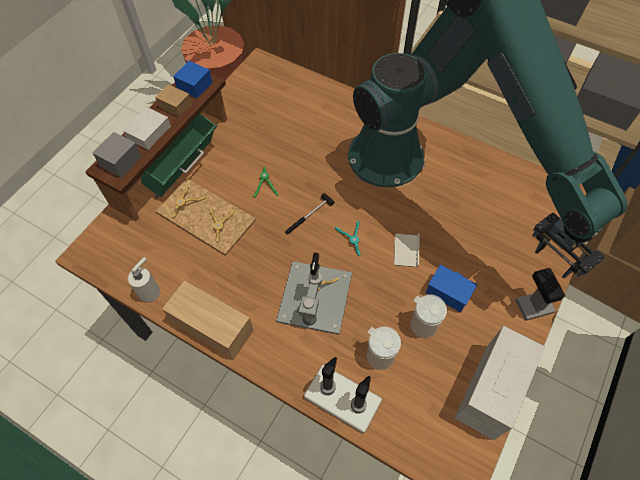

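View pics/top0.png

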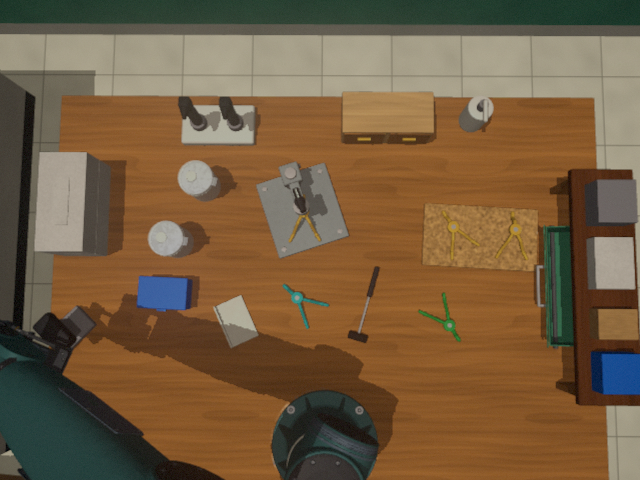

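The gauge is around scene (312,285) and top (300,205), with the knob near scene (315,262) and top (300,203). Next I enlarge both.

Run:
```python
from h import *
import pickle
cs=pickle.load(open("c0.pkl","rb"))
# scene x 275-355,y 245-345 ; top x 255-355... 
a=cs["scene"]["img"][242:342,276:356]; b=cs["top"]["img"][157:257,260:340]
f=lambda i:cv2.resize(i,None,fx=5,fy=5,interpolation=cv2.INTER_CUBIC)
m=np.hstack([f(a),f(b)])
for k in range(0,800,50): cv2.line(m,(k,0),(k,6),(0,0,255),1)
for k in range(0,500,50): cv2.line(m,(0,k),(6,k),(0,0,255),1)
cv2.imwrite("pics/crop0.png",m)
```

```text
(no output)
```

View pics/crop0.png

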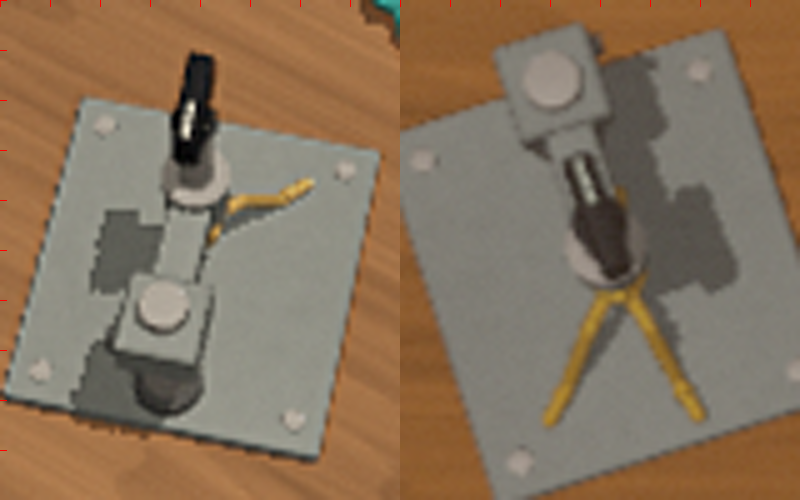

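The left crop (scene) shows the column cap at (162,307) and the index line at (190,120). The right crop (top) shows the column cap at (552,80), the index line at (585,180) and the plate screws at (425,160), (700,70), (520,462) and (795,370).

Run:
```python
from h import *
import pickle
cs=pickle.load(open("c0.pkl","rb"));S,T=cs["scene"],cs["top"]
s=lambda x,y:(S,(276+x/5-.4,242+y/5-.4)); t=lambda x,y:(T,(260+(x-400)/5-.4,157+y/5-.4))
col=tri(s(162,307),t(552,80))[0];print("col",col)
print("idx",tri(s(189,120),t(585,180)))
sc=[tri(a,b)[0] for a,b in ((s(105,124),t(795,370)),(s(346,170),t(520,462)),(s(40,370),t(700,70)),(s(294,419),t(425,160)))]
print(np.round(sc,4))
d=(sc[2]+sc[3]-sc[0]-sc[1]); print("xdir deg",np.degrees(np.arctan2(d[1],d[0])))
d=d[:2]/np.hypot(*d[:2]); print("axis from col",col[:2]-0.088*d, "centre",np.mean(sc,0))
st=arm.get_state()
print(np.round(-np.array(cs["wrist"]["R"]).T@cs["wrist"]["t"]-st["tool_pos"],3)); print(np.round(cs["wrist"]["R"],3))
```

```text
col [0.70111311 0.09207893 0.13883562]
idx (array([0.63193582, 0.07002012, 0.23765276]), array([0.08207494]))
[[ 0.5672 -0.0348  0.0221]
 [ 0.5161  0.1148  0.0187]
 [ 0.7326  0.0188  0.0182]
 [ 0.6813  0.1698  0.0184]]
xdir deg 18.16817598703176
axis from col [0.61750032 0.06463989] centre [0.62429631 0.06714836 0.01936495]
[-0.075  0.03   0.157]
[[ 0.379  0.925  0.   ]
 [ 0.886 -0.363  0.289]
 [ 0.268 -0.109 -0.957]]
```

```bash
cat >> h.py <<'E'
from scipy.spatial.transform import Rotation as Ro
def rows(target,yaw,n,grip=0.0912,start=None):
    """straight rows to the target pose (tool down); prints text in call-sized lots"""
    s=arm.get_state()
    p=np.array(s["tool_pos"]);r=Ro.from_euler("xyz",s["ee_rot"],degrees=True)
    if start: p,r=np.array(start[0]),Ro.from_euler("xyz",[180,0,start[1]],degrees=True)
    R1=Ro.from_euler("xyz",[180,0,yaw],degrees=True)
    w=(R1*r.inv()).as_rotvec(); out=[];p0=p.copy();r0=r
    for k in range(1,n+1):
        pk=p0+(np.array(target)-p0)*k/n; rk=Ro.from_rotvec(w*k/n)*r0
        d=r.inv().apply(pk-p);v=np.degrees((r.inv()*rk).as_rotvec())/10
        d=np.round(d,4);v=np.round(v,3); out.append(f"{grip} "+" ".join(f"{x:g}" for x in [*d,*v]))
        p=p+r.apply(d); r=r*Ro.from_rotvec(np.radians(v*10))
    for i in range(0,n,5):print("; ".join(out[i:i+5]))
E
python3 - <<'E'
from h import *
s=arm.get_state();p=s["tool_pos"];y=s["ee_rot"][2]
rows([p[0],p[1],.33],y,2)
rows([.6,.06,.33],18,18,start=([p[0],p[1],.33],y))
E
```

```text
0.0912 0 -0 -0.0513 -0.003 -0 0; 0.0912 0 -0.0001 -0.0513 -0.002 -0 0
0.0912 -0.0296 -0.0232 -0 -0 -0 0.776; 0.0912 -0.0324 -0.0189 -0 -0 -0 0.776; 0.0912 -0.0347 -0.0144 -0 -0 -0 0.777; 0.0912 -0.0363 -0.0096 -0 -0 -0 0.776; 0.0912 -0.0373 -0.0045 -0 -0 -0 0.776
0.0912 -0.0376 0.0005 -0 -0 -0 0.776; 0.0912 -0.0371 0.0055 -0 -0 -0 0.777; 0.0912 -0.0361 0.0106 -0 -0 -0 0.776; 0.0912 -0.0343 0.0153 -0 -0 -0 0.776; 0.0912 -0.0319 0.0198 -0 -0 -0 0.776
0.0912 -0.029 0.0239 -0 -0 -0 0.777; 0.0912 -0.0254 0.0276 -0 -0 -0 0.776; 0.0912 -0.0215 0.0309 -0 -0 -0 0.776; 0.0912 -0.0172 0.0334 -0 -0 -0 0.776; 0.0912 -0.0124 0.0354 -0 -0 -0 0.777
0.0912 -0.0076 0.0368 -0 -0 -0 0.776; 0.0912 -0.0025 0.0375 -0 -0 -0 0.776; 0.0912 0.0026 0.0375 -0 -0 -0 0.776
```

>>> {"api": "send_rows", "payload": {"plan": "0.0912 0 0 -0.051 0 0 0; 0.0912 0 0 -0.051 0 0 0; 0.0912 -0.0296 -0.0232 0 0 0 0.776; 0.0912 -0.0324 -0.0189 0 0 0 0.776; 0.0912 -0.0347 -0.0144 0 0 0 0.776"}}

```text
clock: 0.78
tool_pos: [0.3215, 0.5487, 0.3298]
ee_rot: [-180.0, 0.0, 134.2]
wrist_force: [-0.0, -0.2, 0.4]
gripper_width: 0.0913
finger_force: 0.0
```

>>> {"api": "send_rows", "payload": {"plan": "0.0912 -0.0363 -0.0096 0 0 0 0.776; 0.0912 -0.0373 -0.0045 0 0 0 0.776; 0.0912 -0.0376 0.0005 0 0 0 0.776; 0.0912 -0.0371 0.0055 0 0 0 0.776; 0.0912 -0.0361 0.0106 0 0 0 0.776"}}

```text
clock: 1.4
tool_pos: [0.4145, 0.3855, 0.3298]
ee_rot: [-180.0, 0.0, 95.4]
wrist_force: [0.9, 0.4, -0.3]
gripper_width: 0.0911
finger_force: 0.0
```

>>> {"api": "send_rows", "payload": {"plan": "0.0912 -0.0343 0.0153 0 0 0 0.776; 0.0912 -0.0319 0.0198 0 0 0 0.776; 0.0912 -0.029 0.0239 0 0 0 0.776; 0.0912 -0.0254 0.0276 0 0 0 0.776; 0.0912 -0.0215 0.0309 0 0 0 0.776"}}

```text
clock: 2.02
tool_pos: [0.5076, 0.2223, 0.3298]
ee_rot: [-180.0, 0.0, 56.6]
wrist_force: [-0.3, 0.2, 0.3]
gripper_width: 0.0912
finger_force: 0.0
```

>>> {"api": "send_rows", "payload": {"plan": "0.0912 -0.0172 0.0334 0 0 0 0.776; 0.0912 -0.0124 0.0354 0 0 0 0.776; 0.0912 -0.0076 0.0368 0 0 0 0.776; 0.0912 -0.0025 0.0375 0 0 0 0.776; 0.0912 0.0026 0.0375 0 0 0 0.776"}}

```text
clock: 2.65
tool_pos: [0.6007, 0.0592, 0.3298]
ee_rot: [-180.0, 0.0, 17.8]
wrist_force: [0.1, -0.1, -0.4]
gripper_width: 0.0911
finger_force: 0.0
```

Run:
```python
from h import *
import pickle
w=arm.read_camera("wrist");pickle.dump(w,open("w1.pkl","wb"));cv2.imwrite("pics/w1.png",w["img"])
s=arm.get_state();print(s["clock"],s["tool_pos"],s["ee_rot"],s["q"])
print(proj(w,np.array([.617,.0646,.238])),proj(w,np.array([.617,.0646,.015])))
```

```text
2.7 [0.60240957 0.05638487 0.32981897] [ 1.79941959e+02 -1.13753843e-02  1.73162290e+01] [ 3.16279688e+00  7.07992985e+00  1.06563969e+02 -5.84109199e-02
  6.63308898e+01  7.58700112e+01]
[311.44624114 223.7793615 ] [312.18618238 180.00971317]
```

View pics/w1.png

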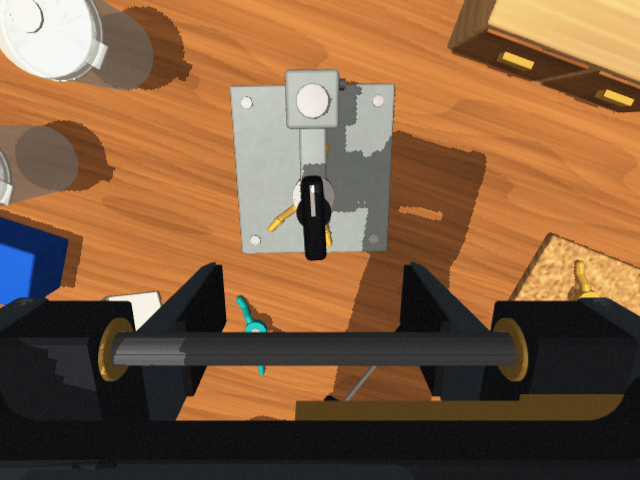

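The wrist view shows the bar from (313,178) to (315,257), with its index line from (313,185) to (313,214) pointing at the column. The knob is therefore near 0. I'll enlarge it and triangulate.

Run:
```python
from h import *
import pickle
cs=pickle.load(open("c0.pkl","rb"));S,T=cs["scene"],cs["top"];w=pickle.load(open("w1.pkl","rb"))
s=lambda x,y:(S,(276+x/5-.4,242+y/5-.4)); t=lambda x,y:(T,(260+(x-400)/5-.4,157+y/5-.4))
print(tri(s(189,120),(w,(313,199))),tri(t(585,180),(w,(313,199))))
print("col",tri(t(552,80),(w,(313,101)))[0])
for z in(.2,.21,.22,.23,.24):
  a=[proj(w,np.array([.6175+.03*k*np.cos(.317),.0646+.03*k*np.sin(.317),z])) for k in(1,-1)];print(z,np.round(a,1).tolist())
f=lambda i:cv2.resize(i,None,fx=6,fy=6,interpolation=cv2.INTER_CUBIC)
cv2.imwrite("pics/w1c.png",np.hstack([f(w["img"][170:265,280:346]),f(T["img"][180:275,275:341])]))
```

```text
(array([0.6334293 , 0.07047257, 0.24017225]), array([0.64035124])) (array([0.63303581, 0.06963823, 0.23294283]), array([0.17884149]))
col [0.70064443 0.09165112 0.14121276]
0.2 [[311.6, 173.8], [312.1, 246.5]]
0.21 [[311.5, 175.4], [312.1, 250.4]]
0.22 [[311.4, 177.2], [312.0, 254.6]]
0.23 [[311.4, 179.0], [312.0, 259.0]]
0.24 [[311.3, 181.1], [312.0, 263.8]]
```

View pics/w1c.png

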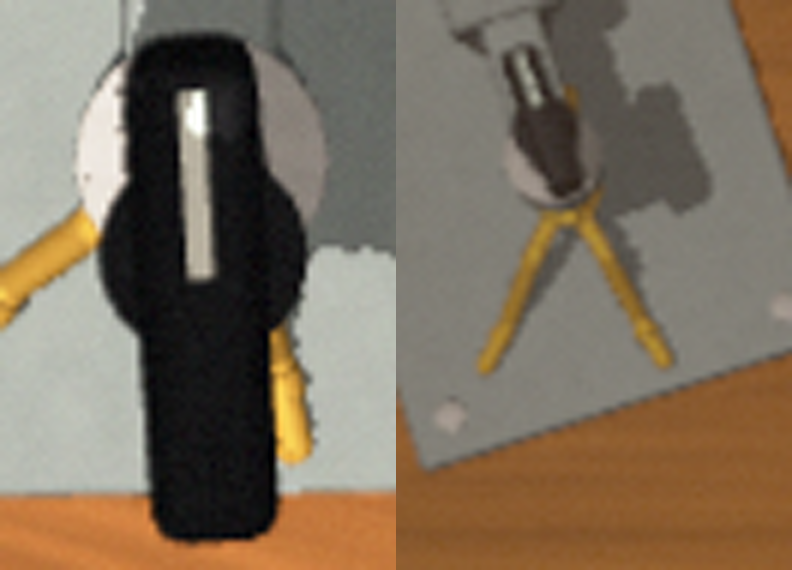

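The enlarged bar spans rows 176–260 and its index line runs from (312,185) to (314,216). It is turned about 20° in world, with its top at z≈0.235. Now down over it.

Run:
```python
from h import *
rows([.6178,.0638,.29],19.5,3)
```

```text
0.0912 0.0056 -0.0008 0.0133 0.002 -0 -0.073; 0.0912 0.0057 -0.0008 0.0132 0.002 -0.001 -0.073; 0.0912 0.0056 -0.0007 0.0133 0.002 -0 -0.072
```

>>> {"api": "send_rows", "payload": {"plan": "0.06 0.0056 -0.0008 0.013 0 0 -0.073; 0.06 0.0057 -0.0008 0.013 0 0 -0.073; 0.06 0.0056 -0.0007 0.013 0 0 -0.072; 0.06 0 0 0.03 0 0 0; 0.06 0 0 0.03 0 0 0", "force": 10}}

```text
clock: 3.32
tool_pos: [0.6155, 0.0689, 0.2294]
ee_rot: [-180.0, 0.0, 20.3]
wrist_force: [0.5, -0.1, 0.1]
gripper_width: 0.0601
finger_force: 0.0
```

>>> {"api": "send_rows", "payload": {"plan": "0.06 0 0 0.01 0 0 0; 0.06 0 0 0 0 0 0"}}

```text
clock: 3.58
tool_pos: [0.6155, 0.0684, 0.2205]
ee_rot: [-180.0, 0.1, 20.3]
wrist_force: [0.5, 0.5, -0.3]
gripper_width: 0.0603
finger_force: 0.0
```

Run:
```python
from h import *
w=arm.read_camera("wrist");S=arm.read_camera("scene")
f=lambda i:cv2.resize(i,(400,500),interpolation=cv2.INTER_CUBIC)
cv2.imwrite("pics/w2.png",np.hstack([f(w["img"][160:400,224:416]),f(S["img"][200:300,270:350])]))
s=arm.get_state();print(s["clock"],s["tool_pos"],s["ee_rot"],s["wrist_force"],s["gripper_width"])
```

```text
3.675 [0.61618376 0.06824296 0.22192842] [ 1.79981509e+02 -6.98327533e-02  2.02476476e+01] [ 0.96231591  0.41225389 -0.31558938] 0.06025328367711486
```

View pics/w2.png

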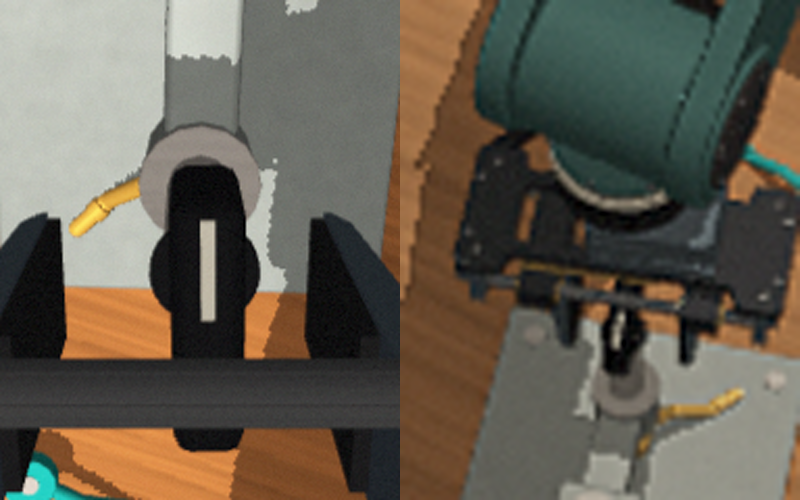

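The bar sits about 5 mm to the right of centre between the pads (bar centre at 208, pad centre at 186). I shift tool y by +4.8 mm and close.

>>> {"api": "send_rows", "payload": {"plan": "0.06 0 0.0048 0.001 0 0 0; 0.06 0 0 0 0 0 0; 0.01 0 0 0 0 0 0; 0.01 0 0 0 0 0 0; 0.01 0 0 0 0 0 0", "force": 40}}

```text
clock: 4.3
tool_pos: [0.6173, 0.0635, 0.22]
ee_rot: [180.0, -0.0, 20.2]
wrist_force: [-0.5, -0.7, 0.9]
gripper_width: 0.0333
finger_force: 0.0
```

>>> {"api": "send_rows", "payload": {"plan": "0.01 0 0 0 0 0 0; 0.01 0 0 0 0 0 0"}}

```text
clock: 4.55
tool_pos: [0.6172, 0.0637, 0.2199]
ee_rot: [-180.0, 0.0, 20.2]
wrist_force: [-1.3, 2.1, 0.3]
gripper_width: 0.0156
finger_force: 40.0
```

Gripped centrally (15.6 mm, low side force). Now I turn anticlockwise.

>>> {"api": "send_rows", "payload": {"plan": "0.01 0 0 0 0 0 -0.5; 0.01 0 0 0 0 0 -0.6; 0.01 0 0 0 0 0 -0.6; 0.01 0 0 0 0 0 -0.6; 0.01 0 0 0 0 0 -0.6"}}

```text
clock: 5.18
tool_pos: [0.6172, 0.0638, 0.2199]
ee_rot: [-180.0, -0.0, 49.4]
wrist_force: [0.4, 3.4, 0.2]
gripper_width: 0.0155
finger_force: 40.0
```

>>> {"api": "send_rows", "payload": {"plan": "0.01 0 0 0 0 0 -0.6; 0.01 0 0 0 0 0 -0.6; 0.01 0 0 0 0 0 -0.6; 0.01 0 0 0 0 0 -0.6; 0.01 0 0 0 0 0 -0.5"}}

```text
clock: 5.8
tool_pos: [0.6172, 0.0639, 0.2199]
ee_rot: [-180.0, -0.0, 78.4]
wrist_force: [-0.0, 3.9, 1.3]
gripper_width: 0.0159
finger_force: 40.0
```

>>> {"api": "send_rows", "payload": {"plan": "0.01 0 0 0 0 0 -0.4; 0.01 0 0 0 0 0 -0.3; 0.01 0 0 0 0 0 0; 0.01 0 0 0 0 0 0"}}

```text
clock: 6.3
tool_pos: [0.6172, 0.0639, 0.2199]
ee_rot: [-180.0, -0.0, 85.1]
wrist_force: [-1.4, 4.9, 0.5]
gripper_width: 0.0157
finger_force: 40.0
```

Run:
```python
from h import *
s=arm.get_state();print(s["clock"],s["tool_pos"],s["ee_rot"],s["wrist_force"],s["wrist_torque"],s["gripper_width"],s["q"])
```

```text
6.3 [0.61719056 0.06388814 0.21992776] [-1.79983411e+02 -3.00394213e-02  8.51498973e+01] [-1.38219014  4.86427074  0.52244786] [0.9213746  0.34407655 0.09799217] 0.015747966392132225 [3.74464625e+00 1.52417853e+01 1.09097027e+02 3.89681924e-02
 5.56731071e+01 8.57276655e+00]
```

>>> {"api": "send_rows", "payload": {"plan": "0.01 0 0 0 0 0 -0.25; 0.01 0 0 0.001 0 0 0; 0.01 0 0 0.001 0 0 0; 0.01 0 0 0.001 0 0 0; 0.01 0 0 0.001 0 0 0"}}

```text
clock: 6.92
tool_pos: [0.6172, 0.0639, 0.216]
ee_rot: [-180.0, -0.0, 87.6]
wrist_force: [-2.1, 6.1, 2.3]
gripper_width: 0.0157
finger_force: 40.0
```

>>> {"api": "send_rows", "payload": {"plan": "0.01 0 0 0.001 0 0 0; 0.01 0 0 0.001 0 0 0; 0.01 0 0 0.001 0 0 0; 0.01 0 0 0.001 0 0 0; 0.01 0 0 0.001 0 0 0"}}

```text
clock: 7.55
tool_pos: [0.6172, 0.0639, 0.211]
ee_rot: [-180.0, -0.0, 87.7]
wrist_force: [-2.5, 5.4, 2.2]
gripper_width: 0.0155
finger_force: 40.0
```

>>> {"api": "send_rows", "payload": {"plan": "0.01 0 0 0.001 0 0 0; 0.01 0 0 0.001 0 0 0; 0.01 0 0 0.001 0 0 0; 0.01 0 0 0.001 0 0 0; 0.01 0 0 0.001 0 0 0"}}

```text
clock: 8.18
tool_pos: [0.6172, 0.0639, 0.206]
ee_rot: [-180.0, -0.0, 87.6]
wrist_force: [-1.6, 5.1, 1.8]
gripper_width: 0.0157
finger_force: 40.0
```

>>> {"api": "send_rows", "payload": {"plan": "0.01 0 0 0.001 0 0 0; 0.01 0 0 0.001 0 0 0; 0.01 0 0 0.001 0 0 0; 0.01 0 0 0.001 0 0 0; 0.01 0 0 0.001 0 0 0"}}

```text
clock: 8.8
tool_pos: [0.6174, 0.0639, 0.2017]
ee_rot: [180.0, -0.0, 87.7]
wrist_force: [-5.3, 5.7, 12.1]
gripper_width: 0.0157
finger_force: 40.0
```

>>> {"api": "send_rows", "payload": {"plan": "0.01 0 0 0 0 0 0; 0.01 0 0 0 0 0 0"}}

```text
clock: 9.05
tool_pos: [0.6173, 0.0639, 0.2016]
ee_rot: [-180.0, -0.0, 87.7]
wrist_force: [-4.3, 4.8, 9.5]
gripper_width: 0.0156
finger_force: 40.0
```

Run:
```python
from h import *
F=[];Z=[]
for i in range(6):
    S=arm.read_camera("scene");s=arm.get_state();F.append(s["wrist_force"]);Z.append(s["tool_pos"][2])
w=arm.read_camera("wrist")
print(np.round(F,1),np.round(Z,4),s["clock"])
f=lambda i:cv2.resize(i,(400,500),interpolation=cv2.INTER_CUBIC)
cv2.imwrite("pics/w3.png",np.hstack([f(w["img"][0:400,160:480]),f(S["img"][230:330,275:355])]))
```

```text
[[-5.1  5.6  9.8]
 [-4.4  5.7  9. ]
 [-4.1  4.3  8.4]
 [-5.2  5.1  9.3]
 [-4.1  5.3  9.1]
 [-3.5  5.1  8.8]] [0.2016 0.2016 0.2016 0.2016 0.2016 0.2016] 9.35
```

View pics/w3.png

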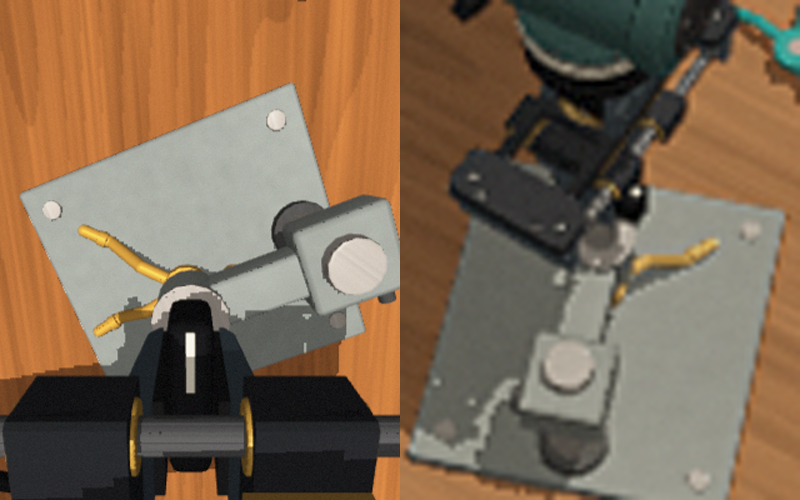

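The view does not show the band: the gripper hides it. The evidence is from force and travel: contact came below z=0.206, the tool is now at 0.2016, and the moving force was 12 N. That gives about 4 mm pressed in. I clamp while holding here.

>>> {"api": "send_rows", "payload": {"plan": "0.01 0 0 0 0 0 0.5; 0.01 0 0 0 0 0 0.6; 0.01 0 0 0 0 0 0.6; 0.01 0 0 0 0 0 0.6; 0.01 0 0 0 0 0 0.6"}}

```text
clock: 10.02
tool_pos: [0.6174, 0.0638, 0.2016]
ee_rot: [-180.0, -0.0, 58.5]
wrist_force: [-3.8, 4.9, 8.0]
gripper_width: 0.0157
finger_force: 40.0
```

>>> {"api": "send_rows", "payload": {"plan": "0.01 0 0 0 0 0 0.6; 0.01 0 0 0 0 0 0.6; 0.01 0 0 0 0 0 0.6; 0.01 0 0 0 0 0 0.6; 0.01 0 0 0 0 0 0.6"}}

```text
clock: 10.65
tool_pos: [0.6174, 0.0637, 0.2016]
ee_rot: [-180.0, -0.0, 28.5]
wrist_force: [-3.4, 2.6, 9.2]
gripper_width: 0.0158
finger_force: 40.0
```

>>> {"api": "send_rows", "payload": {"plan": "0.01 0 0 0 0 0 0.5; 0.01 0 0 0 0 0 0.35; 0.01 0 0 0 0 0 0.1; 0.01 0 0 0 0 0 0; 0.01 0 0 0 0 0 0"}}

```text
clock: 11.28
tool_pos: [0.6174, 0.0637, 0.2016]
ee_rot: [-180.0, -0.0, 19.1]
wrist_force: [-3.4, 3.5, 9.5]
gripper_width: 0.0157
finger_force: 40.0
```

Run:
```python
from h import *
s=arm.get_state();print(s["clock"],s["tool_pos"],s["ee_rot"],s["wrist_force"],s["wrist_torque"],s["gripper_width"])
```

```text
11.275 [0.61738636 0.06366129 0.20160889] [-1.79987841e+02 -8.69100881e-03  1.91357497e+01] [-3.4028219   3.46296707  9.50379628] [ 0.57021663  1.10626701 -0.00583328] 0.015653855329810985
```

>>> {"api": "send_rows", "payload": {"plan": "0.06 0 0 0 0 0 0; 0.06 0 0 0 0 0 0; 0.06 0 0 0 0 0 0; 0.06 0 0 -0.02 0 0 0; 0.06 0 0 -0.04 0 0 0"}}

```text
clock: 11.9
tool_pos: [0.6167, 0.0634, 0.2615]
ee_rot: [-180.0, 0.1, 19.2]
wrist_force: [0.2, -0.2, 0.6]
gripper_width: 0.0595
finger_force: 0.0
```

>>> {"api": "send_rows", "payload": {"plan": "0.06 -0.03 0.03 -0.05 0 0 0; 0.06 -0.05 0.035 -0.02 0 0 0; 0.06 -0.05 0.035 0 0 0 0; 0.06 -0.03 0.04 0 0 0 0; 0.06 0 0 0 0 0 0"}}

```text
clock: 12.52
tool_pos: [0.5134, -0.1206, 0.3297]
ee_rot: [179.9, -0.1, 19.0]
wrist_force: [0.9, 0.4, 0.0]
gripper_width: 0.0596
finger_force: 0.0
```

Run:
```python
from h import *
import pickle
w=arm.read_camera("wrist");S=arm.read_camera("scene");T=arm.read_camera("top")
pickle.dump((w,S,T),open("c4.pkl","wb"))
s=arm.get_state();print(s["clock"],s["tool_pos"],s["wrist_force"])
f=lambda i:cv2.resize(i,(400,500),interpolation=cv2.INTER_CUBIC)
cv2.imwrite("pics/w4.png",np.hstack([cv2.resize(w["img"],(400,300)),cv2.resize(S["img"][240:315,280:380],(400,300),interpolation=cv2.INTER_CUBIC)]))
```

```text
12.675 [ 0.51448646 -0.1178686   0.32886063] [ 0.20747355  0.11639007 -0.86495781]
```

View pics/w4.png

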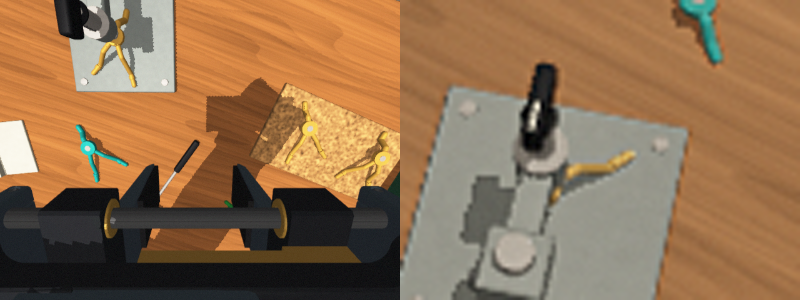

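Left (wrist): the foot is on the yoke's hub near (115,32) and the yoke has not moved. Right (scene): the knob at (540,105) is in line with the bracket. I enlarge the foot region once.

Run:
```python
from h import *
import pickle
w,S,T=pickle.load(open("c4.pkl","rb"))
cv2.imwrite("pics/w5.png",cv2.resize(w["img"][0:100,80:215],None,fx=5.9,fy=5.9,interpolation=cv2.INTER_CUBIC))
```

```text
(no output)
```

View pics/w5.png

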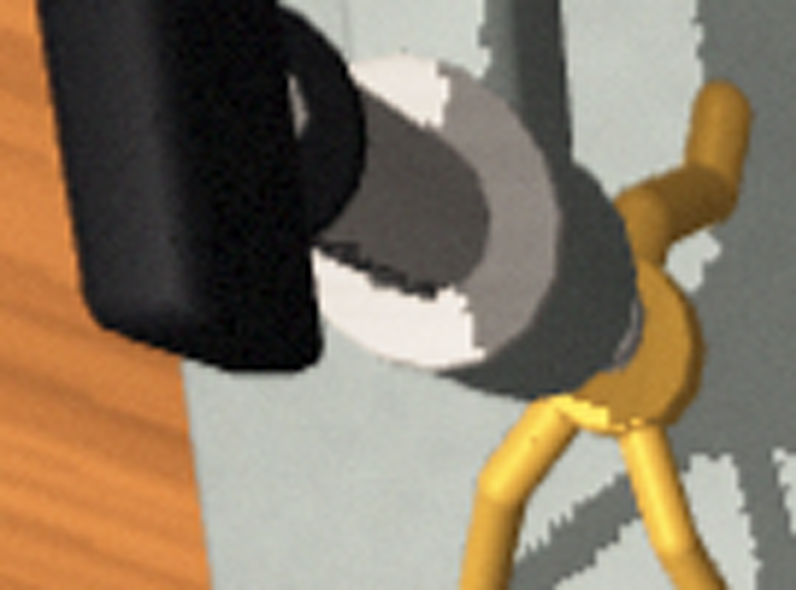

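The enlarged crop shows the foot's rim on the hub at (630,335), with the bush hiding the band. Force and travel both put the press at about 4 mm, so I hand the job in.

```bash
python3 -c "
from cell import arm
print(arm.sign_off())"
```

```text
the job is handed in; nothing more can be done
None
```

I set the gauge and handed the job in: the foot rests on the yoke's hub, pressed in about 4 mm, and the knob is clamped home and released. The 4 mm comes from push force and travel, as the black band was hidden from every camera, and the hand-in returned no verdict.

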